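# Latch the chip hatch of the dust extractor

## Task

Close and latch the hatch on top of the dust extractor's collector box: swing it down onto its seal, then press it down gently by its wing knob while turning the knob clockwise as far as it will go, so that the tongue underneath swings behind the frame edge and keeps the hatch shut. Do not crush the foam seal or force the tongue against the frame, and leave the tools and other things where they are.

Things in the scene. Friction and masses are not known exactly. Their poses are not given: they have to be found in the camera images.
- collector: grey steel collector box of a bench dust extractor, fixed, 240 x 240 mm, top 100 mm high; black fan motor (110 mm across, 90 mm long) on its far side (local +x), inlet stub (80 mm across, 45 mm long) on its left (local +y). Origin under its middle on the bench; local -x is the front, towards the robot at yaw 0; z up. The hatch lies on top.
- hatch_hinge (a point): middle of the hatch's hinge axis: 85 mm behind the box's middle (local +x), 106 mm above the bench; the axis runs along local y. It does not move; its axes are the box's axes.
- hatch (a joint): opening angle of the hatch, rad: 0 level, positive with its free end raised; starts at 0.5 to 0.9 and stays where left (hinge friction 0.25 N m, hatch 0.26 kg). Lying loosely on the seal it reads -0.025 to 0.092, depending on the frame edge's height; latched about -0.04 to 0.055.
- hatch_lip (a point): point on the hatch's upper face, midway across, 12 mm from its free end: a good place to push it shut with a few newtons. The hatch is an aluminium panel 6 mm thick, 150 mm wide (local y), reaching from 6 to 168 mm from the hinge axis, which lies at its mid thickness. Local x points along the panel to the hinge, z out of its upper face.
- wing_grip (a point): point on the wing knob's axis, 30 mm above the panel's upper face, in the middle of the wing's bead; 125 mm from the hinge axis, midway across. Black knob: round skirt 44 mm across, 8 mm high, on it an upright wing 6 mm thick and 52 mm long with a round bead 12 mm thick along its top (top 36 mm above the panel). Local y along the wing, x across it, z out of the panel.
- wing (a joint): angle of the wing knob, rad, growing clockwise seen from above: at 0 the wing lies parallel to the hinge and the tongue is clear of the frame, at 1.57 it would point from hinge to front; stops at -0.1 and 1.5, starts at 0 to 0.3. Friction 0.06 N m.
- tongue (a point): hidden cam tongue under the hatch, fixed to the knob: 5 mm thick bar, 40 mm long, its axis 13.5 mm below this origin (on the knob's axis at mid panel); points to local -y at knob 0, to the front at 1.5. From 0.4 rad it meets the frame edge and passes beneath only with 11 to 13 N down on the knob (14.5 N is good, seal bottoms at 16); pressed less it jams. Beneath it, it holds the hatch by itself.
- screw_tin: small steel tin, 36 mm across, 40 mm high, standing on the box's top to the right of the hatch (seen from the robot); origin under its middle
- hammer: carpenter's hammer lying on the bench, 280 mm long; a bystander
- chisel: blue-handled hand tool lying on the bench, 180 mm long; a bystander
- batten: pale wooden batten, 260 x 45 x 28 mm, lying on the bench; a bystander
- offcut: wooden offcut, 110 x 55 x 40 mm; a bystander
- square: aluminium carpenter's square, 200 x 125 mm, lying flat; a bystander
- mug: white mug, 80 mm across, 90 mm high; a bystander
- frame_edge (a point): drawing position of the inner upper corner of the front frame edge, a 4 mm thick steel strip under the hatch's free end, 18 mm in front of the closed knob's axis. The true strip is rubber-mounted and sits up to 7.5 mm higher or lower, fixed for each box; no pose shows it (this point does not follow it).
- seal_mid (a point): drawing position of the top of the foam seal, 10 mm high, lying on the front frame edge and sharing its unknown height; 158 mm from the hinge axis. Springy: 1.7 N per mm, bottoms out after 8 mm; more than 18 N between hatch and seal crushes it (about 22 N down on the knob). Pressing the hatch near its free end or by the knob squeezes it.

How it is judged:
By the outcome, as a careful person would: the job done as asked, in the order asked, and still so for the second after the job is handed in, with the robot touching nothing.
It also fails if it takes over 54 s, if anything falls off the work surface, if the arm or the gripper's body presses on something with over 40 N, if the wrist force passes 120 N, or if a joint passes its speed limit or range.

## Robot

A 6-joint arm with a two-finger parallel gripper is mounted at the origin on the work surface. World frame = base frame: x ahead of the robot, y to its left, z up, the work surface at z = 0. Lengths are in mm, angles in rad, forces in N, time in s.
With the tool pointing down it reaches from about 400 to 925 mm from the base axis. Payload 12.5 kg.
Tool frame: the origin (TCP) lies where the fingers leave the gripper's body, on its centre line; the fingertips stand 78 mm ahead of it and the grasp point (between the pads) lies 59 mm ahead of it; z points along the fingers, y is the direction in which the jaws open and shut (so a half turn about z gives the same grasp; the last joint's range is limited). The gripper opens to 95 mm and grips with 3 to 60 N. Pads are 20 mm wide; open, the fingers measure 119 mm over their backs; the gripper's body (75 mm by 180 mm) begins 59 mm behind the grasp point.
Start: joints at [-0.106, 0.491, 1.559, -0, 1.092, -0.106], TCP at [625.01, 0.022, 292.261] pointing down, gripper open.
Joint ranges: [-3.1, 3.1], [-0.84, 2.19], [0.05, 2.79], [-1.13, 4.28], [0.06, 2.93], [-2.69, 2.69]. Speed limits (rad/s): [2.22, 2.22, 2.79, 3.14, 3.14, 3.14].

## Interface

Orientations are given as [roll, pitch, yaw] about the fixed x, y, z axes, in that order (R = Rz(yaw) Ry(pitch) Rx(roll)).
In Python, from cell import env, viewer, ticket, search_frame gives the robot as it stands.
- The arm moves only by the shell command python3 -m inch 'ROWS'. ROWS is a JSON object of lists of equal length, an entry for each row: "hand": the opening, from 0 (shut) to 1 (fully open); "delta_pos": the shift along the tool's x, y, z in cm, a list of three; "turn": the turn about the tool's z in rad. A call has 1 to 20 rows; each row shifts and turns the commanded pose from where the row before left it, along the tool's axes as they then stand; what a row does not reach is not made up. A row lasts 1/10 s, in which the tool goes at most 50 mm and 8.59 degrees, less where a joint would pass 70% of its speed; a pose out of reach is approached as far as the arm can. A call is refused whole if a number of a shift passes 5 or a number of a turn 0.15, either way. A call with a gripper value outside its range is refused whole. The fingers move at their own pace and stop on an object; the grip force is fixed at half the most. Time passes only in rows, so rows that do not move let the fingers close. It gives the time, the measured TCP pose, the force and the opening at its end, in the units of the state.
- env.state(): the state, without advancing time (a new reading comes with each control period).
- viewer.read_camera(name): name is "scene" or "side" or "wrist"; returns (picture, depth): 384x512x3 uint8, blue, green, red; 384x512 float32, mm along the optical axis (not along the pixel's ray), 0 where there is no reading.
- viewer.get_calibration(name): a dict with "fx", "fy", "cx", "cy" (pixels), "k1" (the pictures are not rectified: a ray, as slopes to the right and down, at radius r is drawn at 1 + k1 r^2 times it, then the intrinsics apply), "T" (4x4, takes a point from camera to world coordinates). Camera axes: x right, y down, z forward; pixel columns grow to the right and rows downward; lengths in mm; the calibration is good to about 2 mm. A picture is of the moment at which its call begins: read the wrist's pose just before it. get_calibration takes no time and is no camera call; for the wrist camera it gives the pose at the moment of the call.
- ticket.job_done(): hands the job in, once; it reports no verdict.
Trained networks look in the newest picture that a camera, given by its name, has taken for a name from the list of things; names that differ only in an ending like _2 or _b are one class to them, and where a whole thing is asked for, a point or a joint stands for the part that bears it (a point fixed in the world has none). Each returns a list of dicts, best first, with "p" (0 to 1); they miss things now and then, are a little off and sometimes report something else, mostly with a low value. They report only what shows in the picture. A call takes as long as a camera call.
- search_frame(camera, label): "centre" ([column, row] in pixels, amid what is visible of it).
The state is a dict: "t": time; "joints": joint angles; "qvel": joint speeds; "tau": joint torques, N m; "eef_pos": TCP position; "tcp_rot": TCP orientation; "ft_force": force on the tool from outside, world axes, zero at the start; "moment": the same for the moment, N m; "opening": opening from 0.0 (shut) to 1.0 (fully open).
Only numpy, scipy, OpenCV 4.12 (cv2) and the standard library are available. Lean on these libraries where they do the work, as an engineer would, in place of code of your own. Each camera call takes 0.05 s, during which the arm holds its last target.

## Working session

There is one attempt and no reset: what is moved stays moved. The work goes in short steps, Python scripts to look and compute and a shell command to move; the robot and the scene stay as the last step left them, time stands still between calls to the robot, and variables do not carry over. Pictures are saved under pics/ and viewed, and the job is handed in when it is done.

```bash
ls; mkdir -p pics; cat > h.py <<'E'
import numpy as np, cv2
from cell import env, viewer, ticket, search_frame
def cal(n):
    c=viewer.get_calibration(n); c['T']=np.array(c['T']); return c
def ray(c,u,v):
    x=(u-c['cx'])/c['fx'];y=(v-c['cy'])/c['fy']
    xd,yd=x,y
    for _ in range(20):
        s=1+c['k1']*(xd*xd+yd*yd); xd,yd=x/s,y/s
    return xd,yd
def pt(c,u,v,d):
    x,y=ray(c,u,v); return (c['T']@np.array([x*d,y*d,d,1]))[:3]
def cloud(c,dep):
    v,u=np.mgrid[0:dep.shape[0],0:dep.shape[1]]
    x,y=(u-c['cx'])/c['fx'],(v-c['cy'])/c['fy']; xd,yd=x,y
    for _ in range(20):
        s=1+c['k1']*(xd*xd+yd*yd); xd,yd=x/s,y/s
    P=np.stack([xd*dep,yd*dep,dep],-1)@c['T'][:3,:3].T+c['T'][:3,3]
    P[dep==0]=np.nan
    return P
def proj(c,p):
    q=np.linalg.inv(c['T'])@np.append(p,1); x,y=q[0]/q[2],q[1]/q[2]
    s=1+c['k1']*(x*x+y*y); return c['fx']*x*s+c['cx'],c['fy']*y*s+c['cy']
E
python3 - <<'E'
from h import *
print(env.state())
for n in ['scene','side','wrist']:
    c=cal(n); im,d=viewer.read_camera(n); cv2.imwrite(f'pics/{n}0.png',im); np.savez(f'{n}0.npz',im=im,d=d,**c)
    print(n,c['T'].round(2).tolist(),c['fx'])
    for l in ['hatch','wing_grip','collector','screw_tin','hatch_lip']:
        for r in search_frame(n,l)[:2]:
            u,v=r['centre']; dd=d[int(v),int(u)]
            print(l,round(r['p'],2),np.round(r['centre']),pt(c,u,v,dd).round(0) if dd else None)
E
```

```text
pics
{'t': 0.0, 'joints': array([-1.05598562e-01,  4.91559889e-01,  1.55948301e+00,  6.15461645e-06,
        1.09169679e+00, -1.05626126e-01]), 'qvel': array([ 0.00010202, -0.00061505, -0.00112265, -0.00076885, -0.00087807,
       -0.00202258]), 'tau': array([-9.52334158e-04, -6.12640929e+01, -2.58175153e+01,  6.92750537e-02,
        4.83079045e-02, -1.38641695e-05]), 'eef_pos': array([6.24828770e+02, 4.28379824e-02, 2.91649939e+02]), 'tcp_rot': array([-3.14045259e+00, -1.26359227e-04,  1.57082098e+00]), 'ft_force': array([ 0.19483847, -0.31568722, -0.21132863]), 'moment': array([ 0.04053731, -0.05462504, -0.00680439]), 'opening': 1.0005174346827503}
scene [[0.78, 0.42, -0.47, 1046.3], [0.63, -0.51, 0.58, -658.64], [-0.0, -0.75, -0.66, 885.08], [0.0, 0.0, 0.0, 1.0]] 363.307587600657
hatch 0.76 [313. 192.] [660.  94. 143.]
wing_grip 0.6 [300. 178.] [615.  83. 183.]
collector 0.74 [304. 224.] [693.   3.  99.]
screw_tin 0.52 [316. 222.] [731.   4. 131.]
hatch_lip 0.86 [312. 192.] [657.  96. 143.]
side [[-0.97, -0.13, 0.21, 181.48], [-0.25, 0.55, -0.8, 1227.43], [-0.02, -0.82, -0.57, 969.35], [0.0, 0.0, 0.0, 1.0]] 397.96181234694393
hatch 0.91 [218. 184.] [627. 104. 162.]
wing_grip 0.65 [221. 176.] [621.  85. 185.]
collector 0.83 [214. 214.] [615. 200. 100.]
collector 0.46 [177. 266.] [675. 405.  36.]
screw_tin 0.41 [204. 174.] [719.  17. 138.]
hatch_lip 0.57 [215. 187.] [639. 114. 154.]
wrist [[1.0, 0.0, -0.0, 626.0], [0.0, -0.97, -0.24, 67.39], [-0.0, 0.24, -0.97, 384.13], [0.0, 0.0, 0.0, 1.0]] 299.7444708442565
hatch 0.97 [262.  88.] [629.  86. 202.]
hatch 0.39 [394.  78.] [749. 105. 101.]
wing_grip 0.9 [247.  84.] [620.  90. 183.]
collector 0.69 [392.  79.] [746. 104. 102.]
collector 0.29 [250.  89.] [622.  87. 188.]
screw_tin 0.62 [362. 178.] [714.  22. 141.]
hatch_lip 0.61 [262.  86.] [629.  87. 202.]
```

View pics/scene0.png

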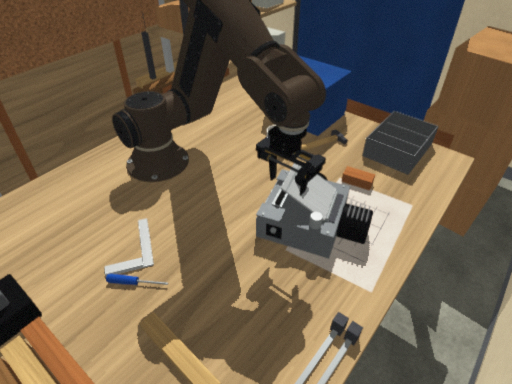

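View pics/wrist0.png

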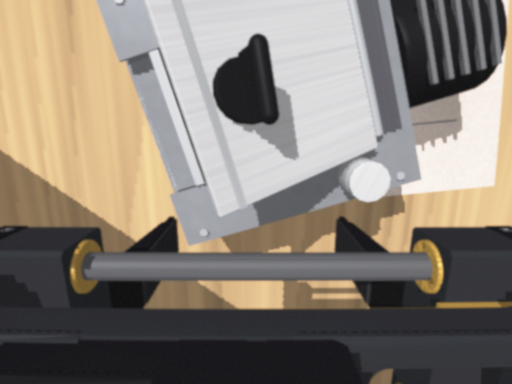

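View pics/side0.png

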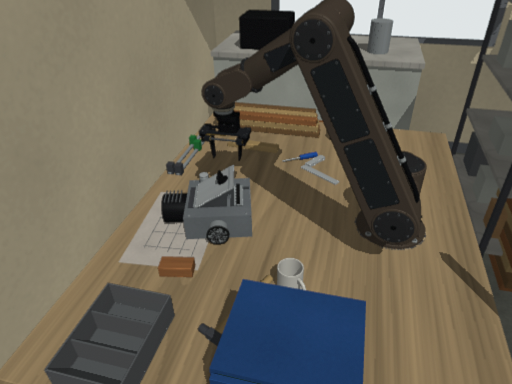

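```bash
python3 - <<'E'
from h import *
z=np.load('wrist0.npz'); c={k:z[k] for k in z.files}; P=cloud(c,z['d']); im=z['im']
# panel seeds
seed=[(200,80),(220,150),(300,60),(330,110),(290,30),(250,170),(310,160)]
for u,v in seed: print((u,v),P[v,u].round(1))
A=np.array([P[v,u] for u,v in seed]); 
m=np.median(A,0)
for it in range(5):
    cc=A.mean(0); n=np.linalg.svd(A-cc,full_matrices=False)[2][2]; n*=np.sign(n[2])
    dist=np.abs((P-cc)@n); mask=(dist<1.5)&(P[...,2]>105)&(np.arange(384)[:,None]<215)
    mask=cv2.erode(mask.astype(np.uint8),np.ones((3,3)))>0
    A=P[mask]
print('n',n,'c',cc,len(A)); tilt=np.arccos(n[2]); yaw=np.arctan2(-n[1],-n[0]); print('tilt',tilt,'yaw from normal',yaw)
top=(np.abs(P[...,2]-100)<3)&(np.arange(384)[:,None]<245)
cv2.imwrite('pics/m.png',np.where(mask[...,None],[0,255,0],np.where(top[...,None],[0,0,255],im)).astype(np.uint8))
for cam in ['scene','side','wrist']:
    z=np.load(cam+'0.npz'); c={k:z[k] for k in z.files}; P=cloud(c,z['d'])
    t=(np.abs(P[...,2]-100)<4)&(np.abs(P[...,0]-690)<200)&(np.abs(P[...,1]-90)<200)
    print(cam,t.sum(),np.nanmedian(P[t],0))
    if cam!='wrist':
      q=P[t][:,:2].astype(np.float32); print(cv2.minAreaRect(q))
E
```

```text
(200, 80) [590.2  92.6 182.7]
(220, 150) [601.8  48.4 183.7]
(300, 60) [658.6 111.7 143.4]
(330, 110) [685.4  75.9 133.4]
(290, 30) [650.5 132.1 143.6]
(250, 170) [621.5  33.6 175.2]
(310, 160) [668.1  37.5 149.6]
n [0.47793405 0.1458651  0.86619999] c [643.12310934  88.09688134 154.95816982] 24942
tilt 0.5232495039701606 yaw from normal -2.845372792385198
scene 1739 [686.77543768  24.45580448 100.02768843]
((678.2372436523438, 104.35658264160156), (329.1952209472656, 245.1326904296875), 17.28150177001953)
side 1094 [629.29951204 169.95590013 100.79292342]
((679.234619140625, 106.52579498291016), (329.2197265625, 246.51223754882812), 17.237699508666992)
wrist 16605 [689.50380247  64.47958228  99.69125969]
```

View pics/m.png

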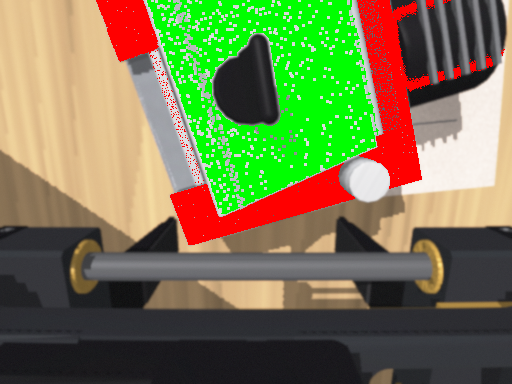

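```bash
cat >> h.py <<'E'
def frame(O,yaw): return np.array([np.cos(yaw),np.sin(yaw),0]),np.array([-np.sin(yaw),np.cos(yaw),0])
Z=np.array([0,0,1.])
def panel(O,yaw,t):
    ex,ey=frame(O,yaw); h=np.array([O[0],O[1],0])+85*ex+106*Z
    d=-np.cos(t)*ex+np.sin(t)*Z; n=np.sin(t)*ex+np.cos(t)*Z
    return h,d,n,ex,ey
E
python3 - <<'E'
from h import *
z=np.load('wrist0.npz'); c={k:z[k] for k in z.files}; P=cloud(c,z['d'])
# corners of box top by ray with z=100
def onz(c,u,v,h):
    a=pt(c,u,v,1.);o=c['T'][:3,3]; r=a-o; return o+r*(h-o[2])/r[2]
FR=onz(c,189,244,100);BR=onz(c,421,180,100)
print(FR,BR,np.linalg.norm(BR-FR),np.arctan2(*(BR-FR)[[1,0]]))
yaw=0.299
ex,ey=frame(0,yaw); O=(FR+BR)/2+120*ey; print('O',O)
O2=np.array([635.7,92,0]);t=.523
for Oc in (O,O2):
    h,d,n,ex,ey=panel(Oc,yaw,t)
    im=z['im'].copy()
    pts={'h':h,'grip':h+125*d+33*n,'c1':h+168*d+3*n-75*ey,'c2':h+6*d+3*n-75*ey,'lip':h+156*d+3*n,'FR':Oc*[1,1,0]-120*ex-120*ey+100*Z,'BR':Oc*[1,1,0]+120*ex-120*ey+100*Z}
    for k,p in pts.items(): print(k,p.round(1),np.round(proj(c,p),1))
    print('plane', n@(h-np.array([643.12,88.10,154.96])))
# bead top points: height above plane 30-37
h,d,n,ex,ey=panel(O,yaw,t)
H=(P-np.array([643.12,88.10,154.96]))@n
m=(H>29)&(H<39)&(np.arange(384)[:,None]<140)&(np.arange(512)[None]>200)&(np.arange(512)[None]<300)
Q=P[m]; print('bead',m.sum(),Q.mean(0),H[m].max())
a=(Q-h)@d; b=(Q-h)@ey; print('along d',a.mean(),a.min(),a.max(),'ey',b.mean(),b.min(),b.max())
q=np.stack([a,b],1); w=np.linalg.svd(q-q.mean(0),full_matrices=False)[2][0]; w*=np.sign(w[1]);print('dir',w,'wing (tilt of +y end towards hinge=..)',np.arctan2(w[0],w[1]))
E
```

```text
[557.38049125 -54.70988159 100.        ] [785.80636564  11.97002753 100.        ] 237.95921997680065 0.28401880285448433
O [636.24566173  93.30585677 100.        ]
h [717.5 118.3 106. ] [362.1  60.6]
grip [629.7  91.3 197. ] [262.8  79. ]
c1 [601.9   4.2 192.5] [220.4 217.5]
c2 [736.   45.6 111.6] [378.1 145.8]
lip [589.8  79.  186.5] [199.1 101.9]
FR [556.9 -56.7 100. ] [188.7 245.8]
BR [786.3  14.  100. ] [421.7 178. ]
plane -2.4746634732434716
h [716.9 117.  106. ] [361.3  62.2]
grip [629.2  90.  197. ] [261.9  81.3]
c1 [601.4   2.9 192.5] [219.7 219.3]
c2 [735.5  44.3 111.6] [377.4 147.3]
lip [589.2  77.7 186.5] [198.4 104. ]
FR [556.4 -58.  100. ] [188.2 247. ]
BR [785.7  12.7 100. ] [421.  179.3]
plane -2.927248971283082
bead 1718 [630.26372622  90.93386921 200.98899823] 37.72646431333793
along d 126.6404995316342 116.96840878864133 133.6789074224221 ey -0.5046789252955498 -26.205559105239338 24.491987159205106
dir [-0.14321354  0.98969181] wing (tilt of +y end towards hinge=..) -0.1437076700772171
```

```bash
python3 -m inch '{"hand":[0,0,0,0,0,0,0,0,0],"delta_pos":[[0,0,0],[0,0,0],[2.1,0,0],[2.1,0,0],[2.1,-0.1,0],[2.1,-0.1,0],[2.1,0,0],[2.2,0,0],[0,0,0]],"turn":[-0.15,-0.147,0,0,0,0,0,0,0]}'
```

```text
t: 1.8
eef_pos: [585.2, 122.8, 292.4]
tcp_rot: [3.141, -0.0, 1.87]
ft_force: [0.1, -0.4, -0.3]
opening: 0.3
```

```bash
python3 -m inch '{"hand":[0,0,0,0,0,0,0,0,0,0,0,0,0],"delta_pos":[[0,0,0.8],[0,0,0.8],[0,0,0.8],[0,0,0],[0,0,0.1],[0,-0.3,0.5],[0,-0.3,0.6],[0,-0.3,0.6],[0,-0.3,0.7],[0,-0.3,0.8],[0,-0.2,0.8],[0,-0.2,0.8],[0,0,0]],"turn":[0,0,0,0,0,0,0,0,0,0,0,0,0]}'; python3 - <<'E'
from h import *
for n in ['side','wrist']:
    im,d=viewer.read_camera(n); cv2.imwrite(f'pics/{n}1.png',im)
E
```

```text
t: 3.1
eef_pos: [567.2, 115.2, 218.0]
tcp_rot: [-3.14, -0.0, 1.868]
ft_force: [-0.5, 0.5, 0.1]
opening: 0.002
```

View pics/side1.png

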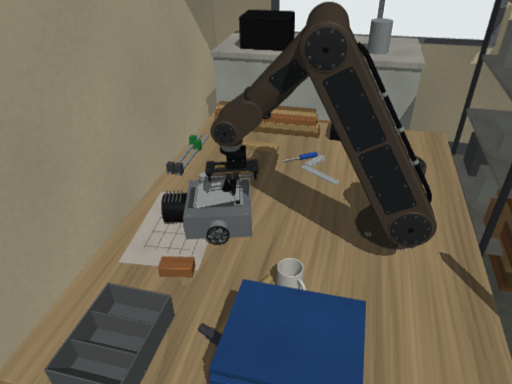

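View pics/wrist1.png

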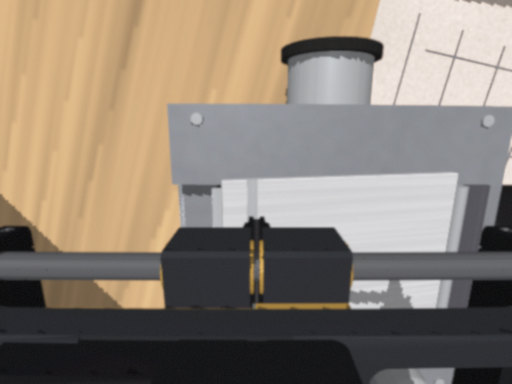

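```bash
python3 -m inch '{"hand":[0,0,0,0,0],"delta_pos":[[0,-0.1,0.4],[0,-0.1,0.5],[0,0,0.4],[0,0,0.2],[0,0,0]],"turn":[0,0,0,0,0]}'; python3 -m inch '{"hand":[0,0,0],"delta_pos":[[0,0,0.15],[0,0,0.15],[0,0,0]],"turn":[0,0,0]}'; python3 -m inch '{"hand":[0,0,0],"delta_pos":[[0,0,0.1],[0,0,0.1],[0,0,0]],"turn":[0,0,0]}'
```

```text
t: 3.7
eef_pos: [565.8, 114.7, 203.9]
tcp_rot: [-3.141, -0.0, 1.868]
ft_force: [-0.5, -0.1, -0.3]
opening: 0.002
t: 4.0
eef_pos: [565.8, 114.7, 201.1]
tcp_rot: [-3.142, 0.0, 1.868]
ft_force: [-0.6, 0.1, -0.4]
opening: 0.003
t: 4.3
eef_pos: [565.8, 114.7, 199.1]
tcp_rot: [-3.141, -0.0, 1.868]
ft_force: [-0.4, 0.5, -0.7]
opening: 0.003
```

```bash
for i in 1; do python3 -m inch '{"hand":[0,0,0],"delta_pos":[[0,0,0.15],[0,0,0.15],[0,0,0]],"turn":[0,0,0]}'; done; python3 -m inch '{"hand":[0,0,0],"delta_pos":[[0,0,0.1],[0,0,0.1],[0,0,0]],"turn":[0,0,0]}'
```

```text
t: 4.6
eef_pos: [565.8, 114.7, 196.2]
tcp_rot: [-3.142, 0.0, 1.868]
ft_force: [-0.0, -0.4, 0.8]
opening: 0.004
t: 4.9
eef_pos: [565.8, 114.7, 194.4]
tcp_rot: [-3.142, 0.0, 1.868]
ft_force: [-1.2, -0.2, 2.9]
opening: -0.001
```

```bash
python3 -m inch '{"hand":[0,0,0,0.8,0.8,0.8,0.8,0.8,0.8,0.8,0.8],"delta_pos":[[0,0,-1],[0,0,-2],[0,0,-2.5],[0,0,-2.5],[-2,0.5,0],[-2.5,0.5,0],[-2.5,0.5,0],[-2.5,0.5,0],[-2.2,0.2,0],[0,0,0],[0,0,0]],"turn":[0,0,0,0,0,0,0,0,0,0,0]}'; python3 - <<'E'
from h import *
for n in ['wrist','side']:
    c=cal(n); im,d=viewer.read_camera(n); cv2.imwrite(f'pics/{n}2.png',im); np.savez(f'{n}2.npz',im=im,d=d,**c)
    for r in search_frame(n,'wing_grip')[:2]: print(n,r)
E
```

```text
t: 6.0
eef_pos: [621.0, 9.3, 274.4]
tcp_rot: [3.142, -0.0, 1.867]
ft_force: [-0.0, -0.1, -0.4]
opening: 0.62
wrist {'centre': [256.0, 106.4], 'p': 0.81}
side {'centre': [226.5, 188.8], 'p': 0.38}
```

View pics/wrist2.png

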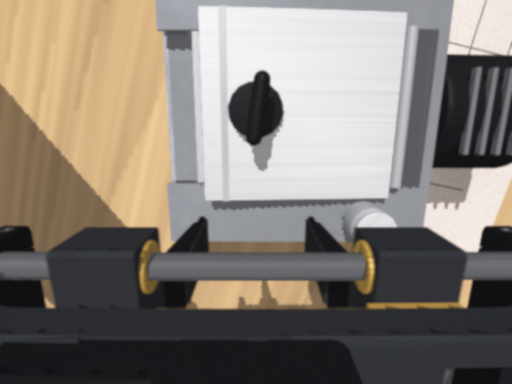

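The hatch is down and level-looking. The knob is at about pixel (257,108), and its wing leans slightly clockwise.

```bash
python3 - <<'E'
from h import *
z=np.load('wrist2.npz'); c={k:z[k] for k in z.files}; P=cloud(c,z['d']); im=z['im']
print(env.state()['eef_pos'],env.state()['tcp_rot'])
A=np.array([P[v,u] for u,v in [(210,40),(320,40),(370,150),(300,180),(215,170),(240,60)]])
for it in range(5):
    cc=A.mean(0); n=np.linalg.svd(A-cc,full_matrices=False)[2][2]; n*=np.sign(n[2])
    m=(np.abs((P-cc)@n)<1.2); m[:12]=0;m[198:]=0;m[:,:200]=0;m[:,405:]=0; A=P[m]
yaw=0.297; ex,ey=frame(0,yaw)
print('n',n,'tilt x',np.arctan2(n@ex,n[2]),'tilt y',n@ey)
h=np.array([717.2,117.8,106])
H=(P-cc)@n; m=(H>30)&(H<39); m[140:]=0;m[:60]=0;m[:,:230]=0;m[:,290:]=0
Q=P[m];print('hinge plane',(h-cc)@n)
print('bead',m.sum(),Q.mean(0),np.percentile(H[m],95))
a=(Q-h)@ex; b=(Q-h)@ey
print('lx',a.mean(),a.min(),a.max(),'ly',b.mean(),b.min(),b.max())
q=np.stack([a,b],1); w=np.linalg.svd(q-q.mean(0),full_matrices=False)[2][0]; w*=np.sign(w[1]);print('wing',np.arctan2(w[0],w[1]))
e=env.state()['eef_pos']; print('tcp local',(e-h)@ex,(e-h)@ey)
E
```

```text
[620.84531934  10.14425448 274.49627348] [3.14140147e+00 9.04434570e-07 1.86871715e+00]
n [0.06198575 0.01918655 0.9978926 ] tilt x 0.06493255351930674 tilt y 0.0002062302920414196
hinge plane -2.3235966296175223
bead 1160 [600.60061623  84.00177492 150.94098854] 36.5077967591781
lx -121.38566455381213 -130.07348200852076 -113.21624227099908 ly 1.8046479791154808 -21.312051957687487 25.328355738568266
wing 0.15191641732911723
tcp local -123.6419153195913 -74.74396835251687
```

```bash
python3 -m inch '{"hand":[0.6,0.6,0.6,0.6,0.6,0.6,0.6,0.6,0.6,0.6],"delta_pos":[[2.5,0.14,0],[2.5,0,0],[2.55,0,0],[0,0,0],[0,0,1.5],[0,0,1.5],[0,0,1.5],[0,0,1.3],[0,0,1.0],[0,0,0]],"turn":[0,0,0,0.15,0,0,0,0,0,0]}'; python3 - <<'E'
from h import *
e=env.state()['eef_pos'];h=np.array([717.2,117.8,106]);ex,ey=frame(0,.297);print((e-h)@ex,(e-h)@ey,e)
im,d=viewer.read_camera('wrist'); cv2.imwrite(f'pics/wrist3.png',im)
im,d=viewer.read_camera('scene'); cv2.imwrite(f'pics/scene3.png',cv2.resize(im[120:280,210:410],None,fx=3,fy=3))
E
```

```text
t: 7.2
eef_pos: [600.0, 82.1, 205.0]
tcp_rot: [-3.14, -0.0, 1.718]
ft_force: [-0.3, 0.0, -0.1]
opening: 0.596
-122.54832908710323 0.18145573485789832 [599.96388648  82.10939095 205.04477551]
```

View pics/wrist3.png

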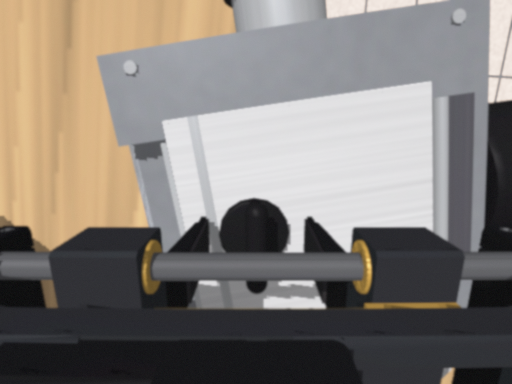

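View pics/scene3.png

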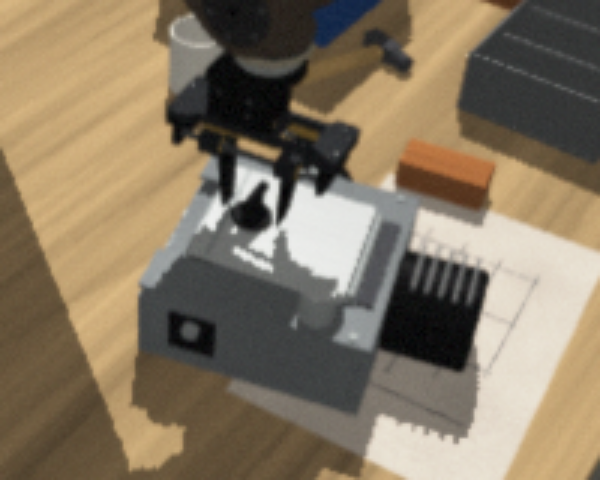

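```bash
python3 -m inch '{"hand":[0,0,0,0,0,0,0,0],"delta_pos":[[0,0,0],[0,0,0],[0,0,0],[0,0,0],[0,0,0],[0,0,0],[0,0,0],[0,0,0]],"turn":[0,0,0,0,0,0,0,0]}'; python3 - <<'E'
from h import *
s=env.state();print(s['ft_force'],s['moment'],s['eef_pos'])
E
```

```text
t: 8.1
eef_pos: [600.0, 81.9, 206.2]
tcp_rot: [-3.141, -0.0, 1.718]
ft_force: [-3.4, -0.9, 1.8]
opening: 0.119
[-3.42630789 -0.85420361  1.77977595] [-0.1163433   0.58165218  0.07427526] [600.04363298  81.87120039 206.2448291 ]
```

```bash
python3 -m inch '{"hand":[0,0,0],"delta_pos":[[0,-0.05,0.1],[0,-0.05,0.15],[0,0,0]],"turn":[0,0,0]}';  python3 - <<'E'
from h import *
s=env.state();print(s['ft_force'],s['moment'],s['eef_pos'])
E
```

```text
t: 8.4
eef_pos: [599.4, 81.7, 204.3]
tcp_rot: [3.141, 0.0, 1.718]
ft_force: [-4.2, -0.8, 7.6]
opening: 0.113
[-4.1946271  -0.80886964  7.60092386] [-0.10770533  0.48356052 -0.030515  ] [599.4230039   81.69641136 204.27517133]
```

```bash
python3 -m inch '{"hand":[0,0,0],"delta_pos":[[0,-0.1,0.1],[0,-0.1,0.1],[0,0,0]],"turn":[0,0,0]}';  python3 - <<'E'
from h import *
for i in range(1):
  s=env.state();print(s['ft_force'],s['moment'],s['eef_pos'])
E
```

```text
t: 8.7
eef_pos: [598.7, 81.5, 203.1]
tcp_rot: [3.137, 0.0, 1.718]
ft_force: [1.8, 0.8, 8.8]
opening: 0.117
[1.80254356 0.77309696 8.78356388] [ 0.07289443 -0.40937193  0.05501698] [598.70568241  81.52694577 203.1227859 ]
```

```bash
python3 -m inch '{"hand":[0,0,0],"delta_pos":[[0,0.03,0.1],[0,0,0.05],[0,0,0]],"turn":[0,0,0]}';  python3 - <<'E'
from h import *
s=env.state();print(s['ft_force'],s['moment'],s['eef_pos'])
E
```

```text
t: 9.0
eef_pos: [598.6, 81.5, 201.9]
tcp_rot: [3.138, 0.0, 1.718]
ft_force: [-3.2, -0.5, 14.9]
opening: 0.117
[-3.24550586 -0.54565617 14.86843305] [-0.07459145  0.26659003 -0.0062837 ] [598.59993361  81.49908255 201.91933511]
```

```bash
python3 -m inch '{"hand":[0,0,0],"delta_pos":[[0,0,0],[0,0,0],[0,0,0]],"turn":[0.08,0.08,0]}';  python3 - <<'E'
from h import *
s=env.state();print(s['ft_force'],s['moment'],s['eef_pos'],s['tcp_rot'])
E
```

```text
t: 9.3
eef_pos: [598.6, 81.5, 201.9]
tcp_rot: [3.138, -0.0, 1.555]
ft_force: [-2.1, -0.3, 13.4]
opening: 0.116
[-2.06439723 -0.25453197 13.409101  ] [-0.14483723  0.14306015 -0.04098644] [598.62545166  81.49353679 201.91683883] [ 3.13751302e+00 -1.19242064e-04  1.55501275e+00]
```

```bash
python3 -m inch '{"hand":[0,0,0],"delta_pos":[[0,0,0.04],[0,0,0],[0,0,0]],"turn":[0,0.06,0]}';  python3 - <<'E'
from h import *
s=env.state();print(s['ft_force'],s['moment'],s['eef_pos'],s['tcp_rot'])
E
```

```text
t: 9.6
eef_pos: [598.6, 81.5, 201.7]
tcp_rot: [3.137, -0.0, 1.496]
ft_force: [-2.8, -1.7, 14.6]
opening: 0.121
[-2.80121911 -1.65706981 14.56661729] [-0.21303725  0.25663266 -0.08905678] [598.64835453  81.45374866 201.68145553] [ 3.13733769e+00 -2.68943802e-04  1.49591548e+00]
```

```bash
python3 -m inch '{"hand":[0,0,0],"delta_pos":[[0,0,0],[0,0,0],[0,0,0]],"turn":[0.06,0.06,0]}';  python3 - <<'E'
from h import *
s=env.state();print(s['ft_force'],s['moment'],s['eef_pos'],s['tcp_rot'])
E
```

```text
t: 9.9
eef_pos: [598.6, 81.4, 201.6]
tcp_rot: [3.138, -0.001, 1.376]
ft_force: [-1.7, -1.1, 14.6]
opening: 0.117
[-1.74150124 -1.08227139 14.63526866] [-0.21719561  0.38288209 -0.03650316] [598.58618811  81.44384002 201.56381829] [ 3.13769582e+00 -7.17403371e-04  1.37577596e+00]
```

```bash
cat > s.py <<'E'
from h import *
s=env.state();print(s['ft_force'].round(2),s['moment'].round(3),s['eef_pos'].round(1),s['tcp_rot'].round(3),s['opening'])
E
python3 -m inch '{"hand":[0,0,0,0],"delta_pos":[[0,0,0],[0,0,0],[0,0,0],[0,0,0]],"turn":[0.07,0.07,0.07,0]}';  python3 s.py
```

```text
t: 10.3
eef_pos: [598.7, 81.4, 201.6]
tcp_rot: [3.138, -0.001, 1.165]
ft_force: [-2.5, -1.7, 14.1]
opening: 0.114
[-2.52 -1.74 14.11] [-0.348  0.32  -0.058] [598.7  81.4 201.6] [ 3.138e+00 -1.000e-03  1.165e+00] 0.11363480830044934
```

```bash
python3 -m inch '{"hand":[0,0,0,0],"delta_pos":[[0,0,0.01],[0,0,0],[0,0,0],[0,0,0]],"turn":[0.07,0.07,0.07,0]}';  python3 s.py; python3 -m inch '{"hand":[0,0,0,0],"delta_pos":[[0,0,0],[0,0,0],[0,0,0],[0,0,0]],"turn":[0.07,0.07,0.07,0]}';  python3 s.py
```

```text
t: 10.7
eef_pos: [598.7, 81.3, 201.6]
tcp_rot: [3.138, -0.002, 0.955]
ft_force: [-2.1, -1.2, 14.5]
opening: 0.117
[-2.05 -1.2  14.54] [-0.531  0.341 -0.01 ] [598.7  81.3 201.6] [ 3.138e+00 -2.000e-03  9.550e-01] 0.1165581726010586
t: 11.1
eef_pos: [598.7, 81.3, 201.5]
tcp_rot: [3.139, -0.003, 0.746]
ft_force: [-2.2, -2.4, 14.6]
opening: 0.119
[-2.17 -2.38 14.58] [-0.463  0.386 -0.025] [598.7  81.3 201.5] [ 3.139e+00 -3.000e-03  7.460e-01] 0.11858008649687247
```

```bash
python3 -m inch '{"hand":[0,0,0,0],"delta_pos":[[0,0,0],[0,0,0],[0,0,0],[0,0,0]],"turn":[0.07,0.07,0.07,0]}';  python3 s.py; python3 -m inch '{"hand":[0,0,0,0],"delta_pos":[[0,0,0],[0,0,0],[0,0,0],[0,0,0]],"turn":[0.04,0.04,0.04,0]}';  python3 s.py
```

```text
t: 11.5
eef_pos: [598.7, 81.3, 201.4]
tcp_rot: [3.139, -0.003, 0.536]
ft_force: [-1.3, -1.9, 14.3]
opening: 0.115
[-1.28 -1.86 14.29] [-0.493  0.383 -0.056] [598.7  81.3 201.4] [ 3.139e+00 -3.000e-03  5.360e-01] 0.1150554737106112
t: 11.9
eef_pos: [598.7, 81.2, 201.4]
tcp_rot: [3.14, -0.004, 0.417]
ft_force: [-0.5, -1.4, 12.9]
opening: 0.114
[-0.5  -1.44 12.93] [-0.556  0.355 -0.   ] [598.7  81.2 201.4] [ 3.14  -0.004  0.417] 0.11390410654516459
```

```bash
python3 -m inch '{"hand":[0,0,0],"delta_pos":[[0,0,0.03],[0,0,0],[0,0,0]],"turn":[0.03,0.03,0]}';  python3 s.py; python3 -m inch '{"hand":[0,0,0],"delta_pos":[[0,0,0],[0,0,0],[0,0,0]],"turn":[0.03,0.0,0]}';  python3 s.py
```

```text
t: 12.2
eef_pos: [598.6, 81.2, 201.1]
tcp_rot: [3.14, -0.004, 0.357]
ft_force: [-1.5, -2.3, 13.9]
opening: 0.119
[-1.5  -2.34 13.86] [-0.674  0.449  0.056] [598.6  81.2 201.1] [ 3.14  -0.004  0.357] 0.11916621304671285
t: 12.5
eef_pos: [598.7, 81.2, 201.1]
tcp_rot: [3.14, -0.004, 0.329]
ft_force: [-2.0, -2.9, 14.1]
opening: 0.12
[-1.97 -2.93 14.12] [-0.629  0.494  0.315] [598.7  81.2 201.1] [ 3.14  -0.004  0.329] 0.12005821263457563
```

```bash
python3 -m inch '{"hand":[0,0,0],"delta_pos":[[0,0,-0.1],[0,0,-0.1],[0,0,0]],"turn":[-0.01,0,0]}';  python3 s.py; python3 -m inch '{"hand":[0,0,0],"delta_pos":[[0,0,-0.05],[0,0,0],[0,0,0]],"turn":[0,0,0]}';  python3 s.py
```

```text
t: 12.8
eef_pos: [598.8, 81.2, 202.4]
tcp_rot: [3.14, -0.003, 0.338]
ft_force: [2.9, -1.9, 8.2]
opening: 0.12
[ 2.91 -1.92  8.21] [-0.596 -0.214  0.296] [598.8  81.2 202.4] [ 3.14e+00 -3.00e-03  3.38e-01] 0.11979927575525984
t: 13.1
eef_pos: [598.7, 81.3, 202.5]
tcp_rot: [3.14, -0.003, 0.338]
ft_force: [4.0, -2.8, 5.6]
opening: 0.119
[ 4.01 -2.76  5.56] [-0.722 -0.547  0.27 ] [598.7  81.3 202.5] [ 3.14e+00 -3.00e-03  3.38e-01] 0.11856942145991493
```

```bash
python3 -m inch '{"hand":[0,0.5,0.5,0.5,0.5,0.5],"delta_pos":[[0,0,-0.05],[0,0,0],[0,0,0],[0,0,0],[0,0,0],[0,0,0]],"turn":[0,0,0,0,0,0]}';  python3 s.py; python3 -m inch '{"hand":[0.5,0.5,0.5,0.5,0.5,0.5,0.5,0.5,0.5],"delta_pos":[[0,0,-0.5],[0,0,-1.5],[0,0,-2],[0,0,-2],[0,0,-2],[-3,0,0],[-3,0,0],[-2,0,0],[0,0,0]],"turn":[0,0,0,0,0,0,0,0,0]}';python3 - <<'E'
from h import *
for n in ['wrist','side','scene']:
    c=cal(n); im,d=viewer.read_camera(n); cv2.imwrite(f'pics/{n}4.png',im); np.savez(f'{n}4.npz',im=im,d=d,**c)
    for r in search_frame(n,'wing_grip')[:2]: print(n,r)
E
```

```text
t: 13.7
eef_pos: [597.6, 81.6, 202.3]
tcp_rot: [-3.141, 0.0, 0.338]
ft_force: [0.1, -0.1, 0.4]
opening: 0.47
[ 0.07 -0.14  0.35] [0.07  0.089 0.   ] [597.6  81.6 202.3] [-3.141  0.     0.338] 0.47002238004789926
t: 14.6
eef_pos: [520.6, 54.6, 283.2]
tcp_rot: [3.142, 0.0, 0.337]
ft_force: [-0.0, -0.2, 1.0]
opening: 0.502
wrist {'centre': [254.2, 98.0], 'p': 0.61}
side {'centre': [226.8, 188.8], 'p': 0.46}
scene {'centre': [296.4, 189.7], 'p': 0.52}
```

View pics/wrist4.png

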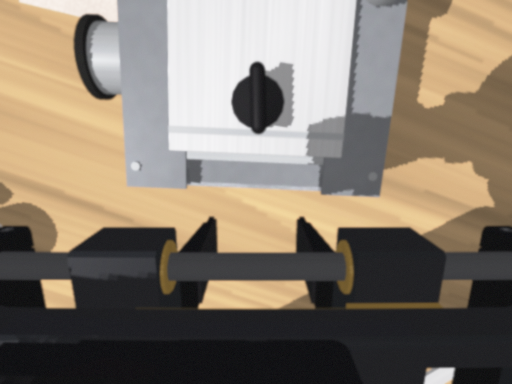

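View pics/scene4.png

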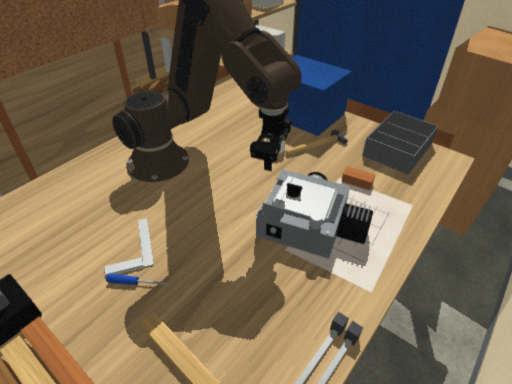

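```bash
python3 - <<'E'
from h import *
z=np.load('wrist4.npz'); c={k:z[k] for k in z.files}; P=cloud(c,z['d'])
A=np.array([P[v,u] for u,v in [(190,20),(330,20),(190,110),(330,100),(220,60)]])
for it in range(5):
    cc=A.mean(0); n=np.linalg.svd(A-cc,full_matrices=False)[2][2]; n*=np.sign(n[2])
    m=(np.abs((P-cc)@n)<1.2); m[125:]=0;m[:,:175]=0;m[:,345:]=0; A=P[m]
ex,ey=frame(0,.297); print('tilt',np.arctan2(n@ex,n[2]),n@ey)
h=np.array([717.2,117.8,106]);H=(P-cc)@n; m=(H>30)&(H<39); m[140:]=0;m[:50]=0;m[:,:230]=0;m[:,290:]=0
Q=P[m]; a=(Q-h)@ex; b=(Q-h)@ey; q=np.stack([a,b],1); w=np.linalg.svd(q-q.mean(0),full_matrices=False)[2][0]; w*=np.sign(w[0]);print('wing',np.arctan2(w[0],w[1]),m.sum(), np.ptp(a))
im,d=viewer.read_camera('side'); print(env.state()['t'])
for r in search_frame('side','screw_tin')[:3]: 
    u,v=r['centre'];print(r,pt(cal('side'),u,v,d[int(v),int(u)]))
cv2.imwrite('pics/side5.png',cv2.resize(im[140:260,150:300],None,fx=4,fy=4))
E
```

```text
tilt 0.03742021260579916 0.00032336071463232713
wing 1.5082223376389963 1109 50.89273824598919
14.95
{'centre': [205.7, 178.6], 'p': 0.68} [704.54158566  35.04058937 131.77129574]
```

View pics/side5.png

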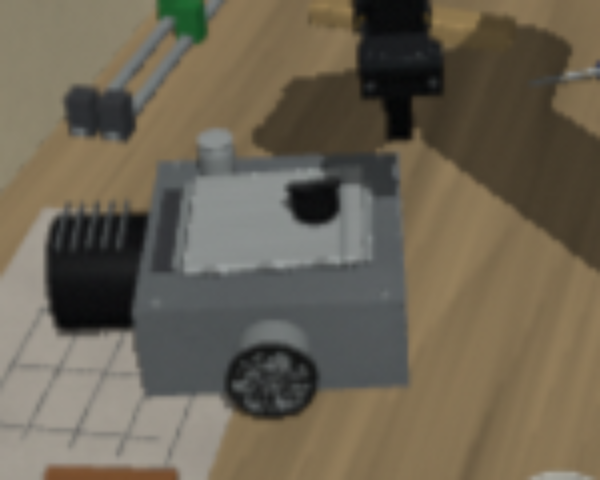

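```bash
python3 - <<'E'
from h import *
for f in ['side0','side2','side4','wrist0','wrist2']:
    z=np.load(f+'.npz'); c={k:z[k] for k in z.files}; P=cloud(c,z['d'])
    m=(np.abs(P[...,2]-140)<3)&(np.hypot(P[...,0]-715,P[...,1]-20)<35); print(f,m.sum(),P[m].mean(0).round(1) if m.any() else None)
ticket.job_done()
E
```

```text
side0 37 [715.2  19.4 140.1]
side2 32 [719.3  19.8 140.4]
side4 36 [720.3  18.3 140.1]
wrist0 1396 [717.6  19.8 139.3]
wrist2 436 [716.7  27.6 139.3]
the job is handed in; nothing more can be done
```

The hatch is closed and latched, and the job is handed in at about 15 s of the 54 s allowed. I swung the hatch down by pushing near its free end. Then I gripped the wing and pressed at about 13 to 15 N while turning it clockwise to its stop. After that I eased off, let go and backed the arm clear.

**Last checks**
- **Wing angle:** it measures 1.51 rad, which is the stop at 1.5 within measuring error. The turning resistance rose clearly at the end of travel.
- **Hatch angle:** it reads 0.037 rad with the robot clear, against 0.065 when it lay loose, and it stayed there once released. This is inside the latched range.
- **Pressing force:** the highest reading between moves was 14.9 N, below the 16 N at which the seal bottoms. I read no sign of jamming as the tongue passed the frame edge.
- **Screw tin:** it still stands at full height. The position readings spread by up to 8 mm, mostly because it was partly hidden in some pictures. The two side-camera readings from before and after the latching agree within about 2 mm.
- **Other things:** I did not measure the bystanders; those that show in the last scene picture look unmoved.

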